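Sweep a fragile bone into its sorting tray with the scraper from the pot

ROBOT

A 7-joint arm with a two-finger parallel gripper is mounted at the origin on the work surface. World frame = base frame: x ahead of the robot, y to its left, z up, the work surface at z = 0. Lengths are in mm, angles in rad, forces in N, time in s.
With the tool pointing down it reaches from about 350 to 900 mm from the base axis. Payload 8.1 kg.
Tool frame: the origin (TCP) lies midway between the tips of the shut fingers; the grasp point (between the pads) lies 19 mm behind it; x points along the fingers, z is the direction in which the jaws open and shut, and the axes are right-handed (so a half turn about x gives the same grasp; the last joint's range is limited). The gripper opens to 85 mm and grips with 20 to 120 N. Pads are 22 mm wide; open, the fingers measure 114 mm over their backs; the gripper's body (76 mm by 85 mm) begins 54 mm behind the grasp point. The pads swing forward as they close: fully open they stand 13 mm farther back than shut.
Start: joints at [1.116, 0.434, 0.025, 1.573, -0.012, 1.134, -0.075], TCP at [215.345, -586.743, 231.323] pointing down, gripper open.
Joint ranges: [-2.62, 2.62], [-0.44, 2.09], [-1.27, 1.32], [0.08, 2.57], [-1.32, 4.46], [0.12, 2], [-2.74, 2.74]. Speed limits (rad/s): [2.22, 2.22, 3.01, 3.01, 3.14, 3.14, 3.14].

INTERFACE

Orientations are given as a 3x3 rotation matrix whose columns are the frame's x, y, z axes.
In Python, from station import bot gives the robot as it stands.
- The arm moves only by the tool drive_tool, never from a script. Its arguments are lists of equal length, an entry for each row: "dp": the shift along the world's x, y, z in units of 0.03 m (1.0 is 0.03 m), a list of three; "rotation": the turn, a rotation vector about the world's x, y, z in units of 360 degrees (1.0 is 360 degrees), a list of three; "hand": the opening, from 0 (shut) to 1 (fully open). A call has 1 to 5 rows; each row shifts and turns the commanded pose from where the row before left it; what a row does not reach is not made up. A row lasts 1/12 s, in which the tool goes at most 41.7 mm and 7.16 degrees, less where a joint would pass 70% of its speed; a pose out of reach is approached as far as the arm can. A call with a number of a shift or a turn outside -1 to 1 is refused whole. A call with a gripper value outside its range is refused whole. The fingers move at their own pace and stop on an object; "newtons" is the grip in N (left out, the last holds). Time passes only in rows, so rows that do not move let the fingers close. It gives the time, the measured TCP pose, the force and the opening at its end, in the units of the state.
- bot.observe(): the state, without advancing time (a new reading comes with each control period).
- bot.capture(name): name is "scene" or "top" or "wrist"; returns the picture (400x640x3 uint8, red, green, blue); there is no depth.
- bot.camera_params(name): a dict with "fx", "fy", "cx", "cy" (pixels), "k1" (the pictures are not rectified: a ray, as slopes to the right and down, at radius r is drawn at 1 + k1 r^2 times it, then the intrinsics apply), "R" (3x3) and "t" (3): a world point X has camera coordinates R X + t. Camera axes: x right, y down, z forward; pixel columns grow to the right and rows downward; lengths in mm; the calibration is good to about 2 mm. A picture is of the moment at which its call begins: read the wrist's pose just before it. camera_params takes no time and is no camera call; for the wrist camera it gives the pose at the moment of the call.
- bot.sign_off(): hands the job in, once; it reports no verdict.
The state is a dict: "time": time; "q": joint angles; "qd": joint speeds; "joint_torque": joint torques, N m; "tcp_pos": TCP position; "orientation": TCP orientation; "force": force on the tool from outside, world axes, zero at the start; "wrist_torque": the same for the moment, N m; "grip_width": finger opening in mm.
Only numpy, scipy, OpenCV 4.12 (cv2) and the standard library are available. Lean on these libraries where they do the work, as an engineer would, in place of code of your own. Each camera call takes 0.05 s, during which the arm holds its last target. There are 200 camera calls.

TASK

Pull the orange-handled scraper up out of its slot in the grey pot and, with its blade, sweep the brown bone piece over the low front lip of the blue tray until all of the bone lies flat on the tray floor. Then stand the scraper back in its own slot of the pot, blade down, and let go. The bone is fragile: never touch it with the gripper or turn it over, and leave the brush in the pot, and the jar and the two pale bones where they are.

Things in the scene. Friction and masses are not known exactly. Their poses are not given: they have to be found in the camera images.
- scraper: Loose scraper, 60 g, 185 mm long, blade-down in a slot of the pot, upright or leaning up to 12 degrees. Origin: middle of the blade's lower edge; z up the handle, x thickness, y width; symmetric front/back. White blade 5 (x) by 40 (y) mm, z 0-60; orange shoulder 10 by 26 mm to z 74; orange handle 12 (x) by 18 (y) mm to its top at z 185. Grip the handle's upper part, clear of the brush.
- pot: Grey plastic pot, fixed, outside 64 (x) by 60 (y) by 85 mm high, origin at the centre of its underside, z up. Walls and divider 4 mm, floor 6 mm. Two open-topped slots side by side along its x, each inside 26 mm along x by 52 mm along y: the scraper's on the +x side, the brush's on the -x side.
- scraper_slot (a point): Centre of the floor of the scraper's slot, 79 mm below the pot's rim; axes parallel to the pot's. The scraper's blade lies with its width along the pot's y.
- brush: Loose short brush in the pot's other slot, to be left in it: round wooden handle of 10 mm, steel ferrule and black bristles 14 mm across at the top, 107 mm long, so it stands only about 30 mm out of the pot. Origin at its foot, z along it. It may lean.
- bone: The brown bone piece, loose, 70 g, lying on its flat underside on the mat; about 56 mm long (x, from -27 to +29 mm), 24 mm wide at the broken end (-x), 42 mm at the knuckle end (+x), 25 mm high. Origin: middle of its underside, z up.
- blue_tray: Blue sorting tray, fixed. Origin: centre of the floor's underside, z up; its open front faces its own -x (roughly the robot). Flat floor 110 (x, -55 to +55) by 130 mm (y), 3 mm thick; walls 4 mm thick, 22 mm high at the back and both sides; at the front only a ramp 22 mm long (x -77 to -55 mm) rising 3 mm from mat to floor.
- white_tray: White tray, the same as the blue one, holding a pale bone; the two trays stand side by side and may be swapped. Not to be used.
- pale_bone_a: Small pale bone on the mat to the robot's left of the trays, 48 by 36 by 21 mm, origin in the middle of its underside; leave alone.
- pale_bone_b: Small pale bone in the white tray, 48 by 36 by 21 mm, origin in the middle of its underside; leave alone.
- jar: Amber glass jar with white cap, 60 mm across, 90 mm tall, standing loose on the mat, origin at the centre of its underside; leave alone. The pot stands on one side of the robot and the jar on the other, either way round. All stand on a green mat whose top is 2 mm above the table.
Not all that is in view belongs to the job. What is meant by the bone is not green or turquoise, and is the smaller of those in its own colour.

How it is judged:
By the outcome, as a careful person would: the job done as asked, in the order asked, and still so for the second after the job is handed in, with the robot touching nothing.
It also fails if it takes over 72 s, if anything falls off the work surface, if the arm or the gripper's body presses on something with over 40 N, if the wrist force passes 120 N, or if a joint passes its speed limit or range.

## Working session

There is one attempt and no reset: what is moved stays moved. The work goes in short steps, Python scripts to look and compute and a tool call to move; the robot and the scene stay as the last step left them, time stands still between calls to the robot, and variables do not carry over. Pictures are saved under pics/ and viewed, about 8 in all and at most 12, crops included, and the job is handed in when it is done.

Besides the shell and the picture viewer there is one more tool, called after "Call:" as a command line: name --argument value ..., lists and objects as JSON in quotes. drive_tool: Moves the arm, as the interface text tells. Its arguments: {"type":"object","properties":{"dp":{"type":"array","items":{"type":"array","items":{"type":"number"}}},"rotation":{"type":"array","items":{"type":"array","items":{"type":"number"}}},"hand":{"type":"array","items":{"type":"number"}},"newtons":{"type":"number"}},"required":["dp","rotation","hand"]}

```bash
ls; mkdir -p pics; python3 - <<'E'
from station import bot
import cv2
s=bot.observe(); print(s)
for n in("scene","top"):
    cv2.imwrite(f"pics/{n}0.png",cv2.cvtColor(bot.capture(n),cv2.COLOR_RGB2BGR)); print(n,bot.camera_params(n))
E
```

```text
pics
{'time': 0.0, 'q': array([ 1.11637576,  0.43526245,  0.02497958,  1.57410984, -0.01160337,
        1.13403568, -0.07508844]), 'qd': array([-2.43409335e-03, -8.66565791e-04,  6.58234888e-04, -1.97004385e-04,
       -7.45429240e-05,  6.32282265e-05, -1.59839764e-03]), 'joint_torque': array([ 5.06621545e-04, -6.70463562e+01,  1.02541722e+00, -3.16213596e+01,
        1.56423548e-02,  1.25815265e-02,  1.07443898e-04]), 'tcp_pos': array([ 215.14012392, -586.24246947,  230.4966233 ]), 'orientation': array([[-7.14900176e-04,  9.38769509e-01,  3.44545060e-01],
       [ 1.50949349e-03,  3.44545769e-01, -9.38768307e-01],
       [-9.99998605e-01, -1.51037103e-04, -1.66338229e-03]]), 'force': array([ 0.45390733, -0.16384319,  0.19389139]), 'wrist_torque': array([-0.02756221,  0.02601999,  0.03931936]), 'grip_width': 85.50082447183378}
scene {'fx': 417.4602105615518, 'fy': 417.4602105615518, 'cx': 319.009409169965, 'cy': 194.46893129404933, 'k1': -0.03424230226310792, 'R': array([[-0.65127813,  0.75871653, -0.01363942],
       [ 0.63203079,  0.53240901, -0.56309654],
       [-0.4199689 , -0.375353  , -0.82627855]]), 't': array([ 366.75383672, -308.89357649, 1087.989249  ])}
top {'fx': 397.3528915066802, 'fy': 397.3528915066802, 'cx': 323.6086063223861, 'cy': 192.48284425935074, 'k1': -0.03308773402092504, 'R': array([[-0.01574808, -0.99964872, -0.02131737],
       [-0.9899322 ,  0.01858724, -0.14031664],
       [ 0.14066358,  0.01889303, -0.98987717]]), 't': array([ 14.13434629, 512.17558733, 793.44891999])}
```

View pics/scene0.png

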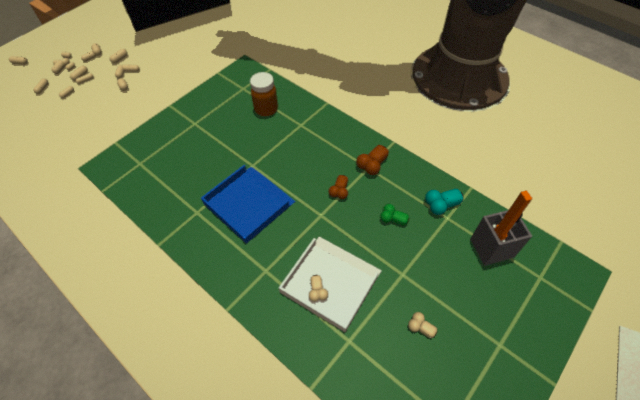

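View pics/top0.png

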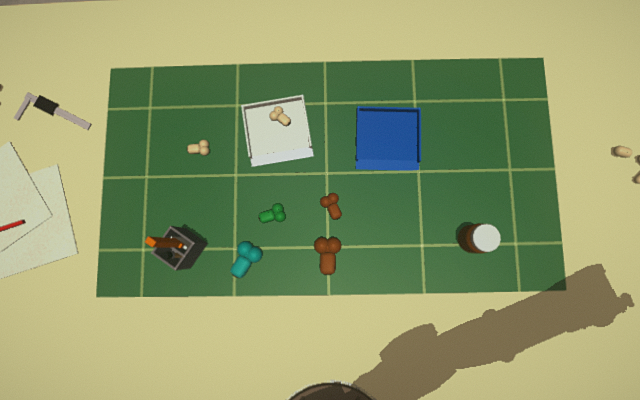

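Candidates in the top view: small brown bone (331,206), large brown (328,255), green (272,213) and turquoise (247,258). The small brown one fits the description, so I'll check it in a close crop.

```bash
cat > h.py <<'E'
from station import bot
import numpy as np, cv2
def cp(n): return bot.camera_params(n)
def KD(c): return np.array([[c['fx'],0,c['cx']],[0,c['fy'],c['cy']],[0,0,1]]),np.array([c['k1'],0,0,0,0])
def proj(c,X):
    K,D=KD(c); return cv2.projectPoints(np.array(X,float).reshape(-1,1,3),cv2.Rodrigues(np.array(c['R']))[0],np.array(c['t'],float),K,D)[0].reshape(-1,2)
def ray(c,uv):
    K,D=KD(c); n=cv2.undistortPoints(np.array(uv,float).reshape(-1,1,2),K,D).reshape(-1,2)
    R=np.array(c['R']); return -R.T@c['t'], np.c_[n,np.ones(len(n))]@R
def onz(c,uv,z):
    o,d=ray(c,uv); return o+d*((z-o[2])/d[:,2])[:,None]
def tri(c1,u1,c2,u2):
    P=[]
    out=[]
    for a,b in zip(u1,u2):
        o1,d1=ray(c1,[a]);o2,d2=ray(c2,[b]);d1=d1[0];d2=d2[0]
        s=np.linalg.lstsq(np.c_[d1,-d2],o2-o1,rcond=None)[0]
        p,q=o1+s[0]*d1,o2+s[1]*d2; out.append(np.r_[(p+q)/2,np.linalg.norm(p-q)])
    return np.array(out)
def crop(im,x,y,w,h,k): return cv2.resize(im[y:y+h,x:x+w],None,fx=k,fy=k,interpolation=cv2.INTER_CUBIC)
E
python3 - <<'E'
from h import *
t=cv2.imread('pics/top0.png');s=cv2.imread('pics/scene0.png')
a=crop(t,130,210,100,75,4);b=crop(t,290,180,100,75,4)
c=crop(s,460,180,100,75,4);d=crop(s,300,140,100,75,4)
cv2.imwrite('pics/c1.png',np.vstack([np.hstack([a,b]),np.hstack([c,d])]))
c=crop(t,340,90,100,93,6);cv2.imwrite('pics/c2.png',c)
E
```

```text
(no output)
```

View pics/c1.png

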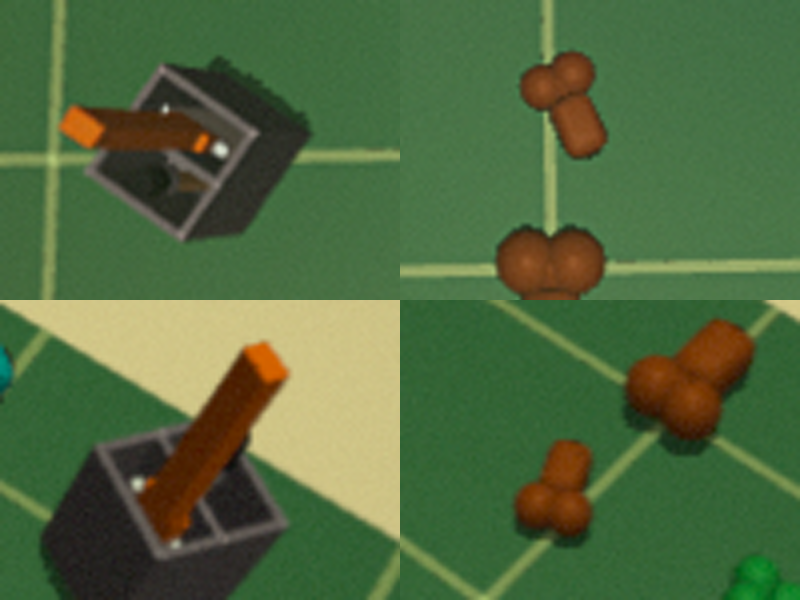

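View pics/c2.png

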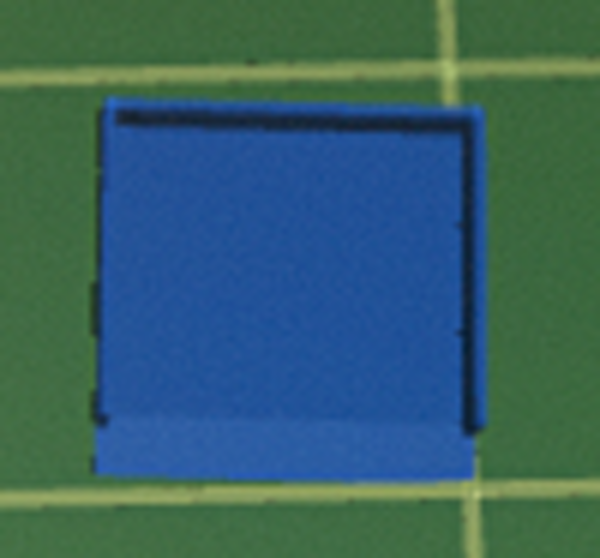

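```bash
cat > fit.py <<'E'
from h import *
from scipy.optimize import least_squares
from scipy.spatial.transform import Rotation as R
T,S=cp('top'),cp('scene')
def f(p,k,o): return (np.array(p,float)+.5)/k-.5+np.array(o)
def fit(P0,obs,planar):
    def pose(p): return (R.from_rotvec([0,0,p[2]]),np.r_[p[:2],2.]) if planar else (R.from_rotvec(p[3:6])*R.from_euler('z',-34,degrees=True),p[:3])
    def res(p):
        r,t=pose(p); return np.concatenate([(proj(c,r.apply(M)+t)-u).ravel() for c,M,u in obs])
    s=least_squares(res,P0,loss='soft_l1'); r,t=pose(s.x); print('res px',np.abs(res(s.x)).max().round(2)); return r,t
rt=f([(165,67),(256,133),(184,240),(88,170)],4,(130,210)); rs=f([(160,257),(97,148),(288,223)],4,(460,180))
g=onz(T,rt,87).mean(0); print('pot guess',g)
rim=lambda sg:np.array([(32*a,30*b,85) for a,b in sg],float)
r,t=fit([g[0],g[1],-.6],[(T,rim([(1,1),(1,-1),(-1,-1),(-1,1)]),rt),(S,rim([(1,1),(1,-1),(-1,1)]),rs)],1)
print('pot',t,r.as_euler('zyx',degrees=True)[0],'slot',r.apply([15,0,6])+t)
M=np.array([(6,9,185),(6,-9,185),(-6,-9,185),(-6,9,185),(0,20,60),(0,-20,60)],float)
ut=f([(75,107),(105,121),(93,146),(61,128),(165,108),(221,150)],4,(130,210))
us=f([(275,85),(245,52),(258,43),(289,74),(175,243),(137,184)],4,(460,180))
q=r.apply([15,0,6])+t
R2,t2=fit(np.r_[q,0,0,0],[(T,M,ut),(S,M,us)],0)
print('scraper',t2,'z',R2.as_matrix()[:,2],'y',R2.as_matrix()[:,1],'top',R2.apply([0,0,185])+t2, 'in pot',r.inv().apply(t2-t),r.inv().apply(R2.as_matrix()[:,2]))
k=tri(T,f([(142,88),(172,73)],4,(290,180)),S,f([(170,208),(134,206)],4,(300,140))); print('knuckles',k)
print('brk end',onz(T,f([(183,157)],4,(290,180)),8), onz(T,f([(180,135)],4,(290,180)),18))
W=np.array([(-77,67,0),(-77,-67,0),(59,69,22),(59,-69,22)],float); uw=f([(94,472),(472,480),(106,98),(485,106)],6,(340,90))
g=onz(T,uw,10).mean(0); r,t=fit([g[0],g[1],0],[(T,W,uw)],1); print('tray',t,r.as_euler('zyx',degrees=True)[0])
E
python3 fit.py
```

```text
pot guess [402.10227214 299.52381766  87.        ]
res px 1.64
pot [400.99191294 300.53011655   2.        ] -33.879673693444175 slot [413.44506443 292.16835728   8.        ]
res px 3.35
scraper [412.99524731 296.97123602   7.91309227] z [-1.42736863e-03 -5.54829973e-04  9.99998827e-01] y [0.50886477 0.86084563 0.00120396] top [412.73118412 296.86859248 192.91287534] in pot [11.94918956  3.73664761  5.91309227] [-8.75725536e-04 -1.25631297e-03  9.99998827e-01]
knuckles [[494.5306208    3.36765416  20.32880448   1.60280371]
 [503.0249688  -13.07673962  16.12778936   0.72473023]]
brk end [[458.88144805 -18.43572185   8.        ]] [[469.81983317 -16.98409009  18.        ]]
res px 1.03
tray [ 642.79892264 -136.95923584    2.        ] -2.6566995649882807
```

```bash
cat >> fit.py <<'E'
print('--')
print(tri(T,ut,S,us)); 
print(proj(T,R2.apply(M)+t2)-ut); print(proj(S,R2.apply(M)+t2)-us)
print('knuckle mid, xy by top at z12', onz(T,f([(142,88),(172,73)],4,(290,180)),12), onz(S,f([(170,208),(134,206)],4,(300,140)),12))
E
python3 fit.py | sed -n '/--/,$p'
```

```text
--
[[4.19724434e+02 3.03126337e+02 1.91487411e+02 5.17750806e+00]
 [4.13928064e+02 2.88098070e+02 1.93477804e+02 3.40805285e+00]
 [4.04258025e+02 2.91596939e+02 1.92308293e+02 1.31733999e-01]
 [4.11550850e+02 3.06438081e+02 1.93004753e+02 1.91404389e+00]
 [4.23727982e+02 3.09478307e+02 7.58655218e+01 1.27679092e+00]
 [4.02865728e+02 2.82518164e+02 7.00834814e+01 7.65550510e-01]]
[[-0.94878493 -1.0494376 ]
 [ 0.30929496  0.78013667]
 [-0.4822429   0.74560179]
 [-1.24299195 -0.11034862]
 [-1.03185687  0.61389677]
 [ 1.59910339  0.14141179]]
[[-3.19205979  0.10877339]
 [-2.36282577 -0.70462426]
 [ 0.88606687 -0.52943106]
 [-0.12608763  0.71966079]
 [ 0.61110919  3.35252269]
 [-1.97420113 -0.30625286]]
knuckle mid, xy by top at z12 [[495.94858596   2.82014197  12.        ]
 [503.74996896 -13.39657465  12.        ]] [[489.47019507   0.65285131  12.        ]
 [500.60081275 -14.5375518   12.        ]]
```

Checks so far: the small brown bone is at about (484,-10) with yaw about 21°. The scraper is upright with its handle top at about (412.5,297,193). The blue tray is at (643,-137). Next I move over to the pot side.

Call:
drive_tool --dp '[[0.52,0.97,0.07],[0.52,0.97,0.07],[0.52,0.97,0.07],[0.52,0.97,0.07],[0.52,0.97,0.07]]' --rotation '[[0,0,0.007],[0,0,0.007],[0,0,0.007],[0,0,0.007],[0,0,0.007]]' --hand '[1,1,1,1,1]'

```text
time: 0.52
tcp_pos: [293.7, -439.6, 241.6]
orientation: [[-0.0, 0.84, 0.543], [0.0, 0.543, -0.84], [-1.0, -0.0, -0.001]]
force: [0.8, -0.4, 0.4]
grip_width: 85.7
```

Call:
drive_tool --dp '[[0.52,0.97,0.07],[0.52,0.97,0.07],[0.52,0.97,0.07],[0.52,0.97,0.07],[0.52,0.97,0.07]]' --rotation '[[0,0,0.007],[0,0,0.007],[0,0,0.007],[0,0,0.007],[0,0,0.007]]' --hand '[1,1,1,1,1]'

```text
time: 0.93
tcp_pos: [371.6, -294.2, 252.3]
orientation: [[-0.0, 0.701, 0.713], [0.0, 0.713, -0.701], [-1.0, -0.0, -0.0]]
force: [-0.1, -0.5, -0.2]
grip_width: 84.9
```

Call:
drive_tool --dp '[[0.52,0.97,0.07],[0.52,0.97,0.07],[0.52,0.97,0.07],[0.52,0.97,0.07],[0.52,0.97,0.07]]' --rotation '[[0,0,0.007],[0,0,0.007],[0,0,0.007],[0,0,0.007],[0,0,0.007]]' --hand '[1,1,1,1,1]'

```text
time: 1.35
tcp_pos: [449.6, -148.7, 262.8]
orientation: [[-0.0, 0.529, 0.849], [-0.0, 0.849, -0.529], [-1.0, -0.0, -0.0]]
force: [0.6, -0.8, -0.3]
grip_width: 85.0
```

Call:
drive_tool --dp '[[-0.09,1,0],[-0.09,1,0],[-0.09,1,0],[-0.09,1,0],[-0.09,1,0]]' --rotation '[[0,0,0],[0,0,0],[0,0,0],[0,0,0],[0,0,0]]' --hand '[1,1,1,1,1]'

```text
time: 1.77
tcp_pos: [435.2, 1.1, 262.6]
orientation: [[-0.0, 0.531, 0.848], [-0.0, 0.848, -0.531], [-1.0, -0.0, -0.0]]
force: [0.7, -0.1, 0.7]
grip_width: 85.2
```

Call:
drive_tool --dp '[[-0.09,1,0],[-0.09,1,0],[-0.09,1,0],[-0.09,1,0],[-0.09,1,0]]' --rotation '[[0,0,0],[0,0,0],[0,0,0],[0,0,0],[0,0,0]]' --hand '[1,1,1,1,1]'

```text
time: 2.18
tcp_pos: [421.7, 151.0, 262.7]
orientation: [[-0.0, 0.531, 0.847], [-0.0, 0.847, -0.531], [-1.0, -0.0, 0.0]]
force: [-0.1, -0.4, 0.9]
grip_width: 85.4
```

Call:
drive_tool --dp '[[-0.09,1,0],[-0.09,1,0],[-0.08,1,0],[0,0,0]]' --rotation '[[0,0,0],[0,0,0],[0,0,0],[0,0,0]]' --hand '[1,1,1,1]'

```text
time: 2.52
tcp_pos: [412.8, 245.8, 263.0]
orientation: [[-0.0, 0.525, 0.851], [0.004, 0.851, -0.525], [-1.0, 0.003, -0.002]]
force: [0.7, 0.9, -0.0]
grip_width: 85.5
```

```bash
python3 - <<'E'
from h import *
c=cp('wrist');w=bot.capture('wrist');cv2.imwrite('pics/w1.png',cv2.cvtColor(w,cv2.COLOR_RGB2BGR))
import pickle;pickle.dump(c,open('w1.pkl','wb'))
print(bot.observe()['tcp_pos'],proj(c,[[412.7,296.9,192.9],[412.7,296.9,82],[401,300.5,87]]))
E
```

```text
[413.3574926  242.85893495 262.69069289] [[278.83051973 157.71366848]
 [291.36414774 142.23012304]
 [279.85408857 145.65977114]]
```

View pics/w1.png

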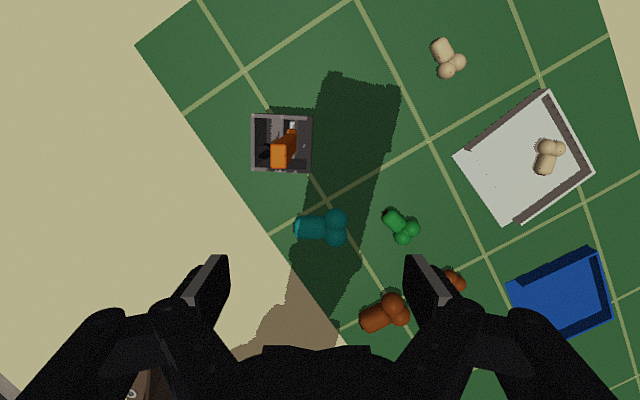

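Call:
drive_tool --dp '[[0,0.9,0],[0,0.95,0],[0,0,0],[0,0,0]]' --rotation '[[0,0,0],[0,0,0],[0,0,0],[0,0,0]]' --hand '[1,1,1,1]'

```text
time: 2.9
tcp_pos: [414.2, 295.7, 262.4]
orientation: [[-0.001, 0.529, 0.849], [-0.0, 0.849, -0.529], [-1.0, -0.001, -0.001]]
force: [-0.1, 0.3, -0.1]
grip_width: 85.4
```

Call:
drive_tool --dp '[[-0.05,0.04,-0.8],[0,0,-0.8],[0,0,-0.8],[0,0,-0.8],[0,0,-0.5]]' --rotation '[[0,0,0],[0,0,0],[0,0,0],[0,0,0],[0,0,0]]' --hand '[1,1,1,1,1]'

```text
time: 3.32
tcp_pos: [412.8, 293.5, 149.5]
orientation: [[-0.002, 0.532, 0.847], [-0.003, 0.847, -0.532], [-1.0, -0.003, 0.0]]
force: [-0.5, -0.5, -0.5]
grip_width: 85.6
```

Call:
drive_tool --dp '[[0,0,0],[0,0,0],[0,0,0],[0,0,0],[0,0,0]]' --rotation '[[0,0,0],[0,0,0],[0,0,0],[0,0,0],[0,0,0]]' --hand '[1,0.5,0.3,0,0]' --newtons 60

```text
time: 3.73
tcp_pos: [413.7, 296.7, 153.0]
orientation: [[0.002, 0.531, 0.847], [0.001, 0.847, -0.531], [-1.0, 0.002, 0.001]]
force: [-0.8, -0.9, -1.0]
grip_width: 38.6
```

Call:
drive_tool --dp '[[0,0,0],[0,0,0],[0,0,0],[0,0,0],[0,0,0]]' --rotation '[[0,0,0],[0,0,0],[0,0,0],[0,0,0],[0,0,0]]' --hand '[0,0,0,0,0]'

```text
time: 4.15
tcp_pos: [413.0, 296.9, 152.5]
orientation: [[0.001, 0.53, 0.848], [0.001, 0.848, -0.53], [-1.0, 0.001, 0.0]]
force: [-1.2, -0.0, 6.3]
grip_width: 10.8
```

Call:
drive_tool --dp '[[0,0,0],[0,0,0.4],[0,0,0.7],[0,0,0.7],[0,0,0.7]]' --rotation '[[0,0,0],[0,0,0],[0,0,0],[0,0,0],[0,0,0]]' --hand '[0,0,0,0,0]'

```text
time: 4.57
tcp_pos: [412.7, 296.3, 227.6]
orientation: [[-0.001, 0.53, 0.848], [-0.0, 0.848, -0.53], [-1.0, -0.001, -0.0]]
force: [0.1, 0.9, -0.8]
grip_width: 11.2
```

Call:
drive_tool --dp '[[0,0,0.7],[0,0,0.7],[0,0,0.3],[0,0,0],[0,0,0]]' --rotation '[[0,0,0],[0,0,0],[0,0,0],[0,0,0],[0,0,0]]' --hand '[0,0,0,0,0]'

```text
time: 4.98
tcp_pos: [413.0, 296.2, 277.3]
orientation: [[0.0, 0.531, 0.847], [-0.0, 0.847, -0.531], [-1.0, -0.0, 0.0]]
force: [0.5, -1.3, -0.0]
grip_width: 11.0
```

```bash
python3 - <<'E'
from h import *
w=bot.capture('wrist');s=bot.capture('scene')
B=lambda i:cv2.cvtColor(i,cv2.COLOR_RGB2BGR)
cv2.imwrite('pics/w2.png',np.vstack([cv2.resize(B(w)[:, 140:460],(400,500))[:300], crop(B(s),420,90,140,100,400/140)[:285]]))
o=bot.observe();print(o['tcp_pos'],o['grip_width'],o['force'])
E
```

```text
[412.58643631 295.83333187 276.40938596] 11.176042450004777 [-0.14983371 -0.0804573  -0.61649211]
```

View pics/w2.png

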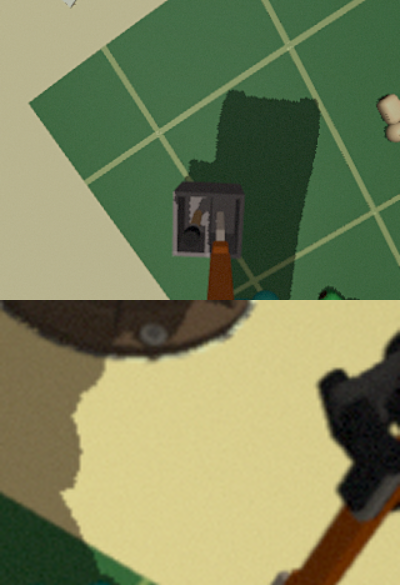

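The scraper is held straight and clear of the pot, and the brush is still in its slot. Next I carry it to the +y side of the bone and turn it -43°.

Call:
drive_tool --dp '[[0.18,-0.72,0],[0.18,-0.72,0],[0.18,-0.72,0],[0.18,-0.72,0],[0.18,-0.72,-0.3]]' --rotation '[[0,0,-0.01],[0,0,-0.01],[0,0,-0.01],[0,0,-0.01],[0,0,-0.01]]' --hand '[0,0,0,0,0]'

```text
time: 5.5
tcp_pos: [440.3, 187.6, 268.6]
orientation: [[0.0, 0.768, 0.64], [0.0, 0.64, -0.768], [-1.0, 0.0, 0.0]]
force: [0.2, 0.7, -0.6]
grip_width: 11.1
```

Call:
drive_tool --dp '[[0.18,-0.72,-0.3],[0.18,-0.72,-0.3],[0.18,-0.72,-0.3],[0.18,-0.72,-0.3],[0.18,-0.72,-0.3]]' --rotation '[[0,0,-0.01],[0,0,-0.01],[0,0,-0.01],[0,0,-0.01],[0,0,-0.01]]' --hand '[0,0,0,0,0]'

```text
time: 5.92
tcp_pos: [466.4, 79.1, 222.1]
orientation: [[-0.002, 0.929, 0.371], [-0.001, 0.371, -0.929], [-1.0, -0.002, -0.0]]
force: [0.4, -0.3, -0.4]
grip_width: 11.2
```

Call:
drive_tool --dp '[[0.18,-0.72,-0.3],[0.18,-0.72,-0.3],[0,0,0],[0,0,0]]' --rotation '[[0,0,-0.01],[0,0,-0.01],[0,0,0],[0,0,0]]' --hand '[0,0,0,0]'

```text
time: 6.25
tcp_pos: [477.6, 35.4, 204.5]
orientation: [[-0.002, 0.968, 0.251], [-0.0, 0.251, -0.968], [-1.0, -0.002, -0.0]]
force: [-0.6, 1.3, -0.2]
grip_width: 10.9
```

```bash
python3 - <<'E'
from h import *
B=lambda i:cv2.cvtColor(i,cv2.COLOR_RGB2BGR)
t=B(bot.capture('top'));w=B(bot.capture('wrist'))
o=bot.observe();print(o['tcp_pos'],o['orientation'],o['grip_width'])
cv2.imwrite('pics/p3.png',np.vstack([crop(t,230,80,200,150,3),crop(w,140,0,400,200,1.5)[:150]*1][:1]))
cv2.imwrite('pics/p3w.png',w)
c=cp('wrist');print(c['R'],c['t'])
E
```

```text
[477.82253154  37.62762035 205.52912275] [[-4.67453931e-04  9.66958422e-01  2.54933699e-01]
 [ 4.79693351e-04  2.54933914e-01 -9.66958360e-01]
 [-9.99999776e-01 -3.29718486e-04 -5.83013387e-04]] 10.80499499673856
[[ 2.55157152e-01 -9.66899587e-01  1.26892504e-04]
 [-9.24202732e-01 -2.43851217e-01  2.93914772e-01]
 [-2.84155129e-01 -7.51117305e-02 -9.55831622e-01]] [-84.89348633 420.48158619 493.47715793]
```

View pics/p3.png

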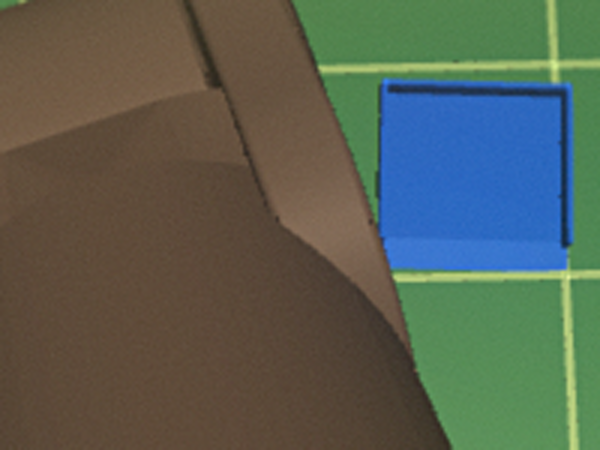

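Call:
drive_tool --dp '[[0,0,-0.6],[0,0,-0.6],[0,0,-0.5],[0,0,-0.2],[0,0,0]]' --rotation '[[0,0,0],[0,0,0],[0,0,0],[0,0,0],[0,0,0]]' --hand '[0,0,0,0,0]'

```text
time: 6.77
tcp_pos: [477.0, 37.9, 147.9]
orientation: [[-0.002, 0.967, 0.256], [0.0, 0.256, -0.967], [-1.0, -0.002, -0.001]]
force: [0.2, 0.2, -0.6]
grip_width: 10.9
```

Call:
drive_tool --dp '[[0,0,0],[0.04,-0.16,0],[0.06,-0.24,0],[0.06,-0.24,0]]' --rotation '[[0,0,0],[0,0,0],[0,0,0],[0,0,0]]' --hand '[0,0,0,0]'

```text
time: 7.1
tcp_pos: [483.4, 17.4, 149.6]
orientation: [[0.001, 0.967, 0.255], [-0.0, 0.255, -0.967], [-1.0, 0.001, 0.001]]
force: [-1.2, -0.4, -0.1]
grip_width: 11.3
```

Call:
drive_tool --dp '[[0.08,-0.31,0],[0.08,-0.31,0],[0.08,-0.31,0],[0.08,-0.31,0],[0.08,-0.31,0]]' --rotation '[[0,0,0],[0,0,0],[0,0,0],[0,0,0],[0,0,0]]' --hand '[0,0,0,0,0]'

```text
time: 7.52
tcp_pos: [494.8, -29.7, 148.8]
orientation: [[-0.0, 0.967, 0.254], [-0.0, 0.254, -0.967], [-1.0, -0.0, 0.0]]
force: [-0.1, 0.6, -0.2]
grip_width: 11.3
```

Call:
drive_tool --dp '[[0.08,-0.31,0],[0.08,-0.31,0],[0,0,0]]' --rotation '[[0,0,0],[0,0,0],[0,0,0]]' --hand '[0,0,0]'

```text
time: 7.77
tcp_pos: [499.8, -49.7, 148.7]
orientation: [[-0.0, 0.968, 0.252], [-0.001, 0.252, -0.968], [-1.0, -0.0, 0.001]]
force: [0.1, 0.4, -1.0]
grip_width: 11.5
```

```bash
python3 - <<'E'
from h import *
B=lambda i:cv2.cvtColor(i,cv2.COLOR_RGB2BGR)
c=cp('wrist');w=B(bot.capture('wrist'));s=B(bot.capture('scene'))
print(bot.observe()['tcp_pos'])
cv2.imwrite('pics/p4.png',np.hstack([w[:,:400],crop(s,200,100,200,200,2)]))
print(proj(c,[[490,-50,2],[566,-140,2]]))
import pickle;pickle.dump(c,open('w4.pkl','wb'))
E
```

```text
[499.45145898 -47.42180938 148.71777627]
[[314.31030812 198.16082643]
 [424.18328252 147.65804948]]
```

View pics/p4.png

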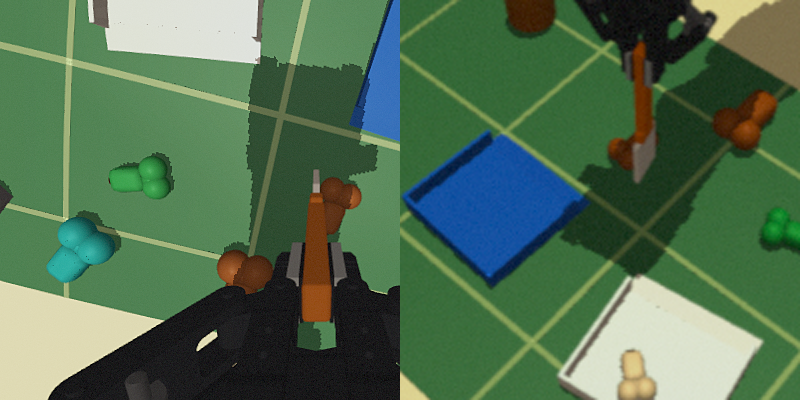

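```bash
python3 - <<'E'
from h import *
import pickle;c=pickle.load(open('w4.pkl','rb'))
print(onz(c,[(328,189),(350,193)],12),onz(c,[(333,231)],8))
print('blade end',onz(c,[(316,172)],4), proj(c,[[499.5-5,-47,3],[499.5+19,-42,3],[499.5+19,-42,62]]))
E
```

```text
[[505.10397974 -59.78194227  12.        ]
 [506.62039572 -81.49351337  12.        ]] [[462.6233711  -76.86652511   8.        ]]
blade end [[516.75905966 -44.78454934   4.        ]] [[312.53169678 193.54368463]
 [313.69071758 169.39402451]
 [313.25244095 183.58352902]]
```

Call:
drive_tool --dp '[[0.05,-0.32,0],[0.05,-0.32,0],[0.05,-0.32,0],[0.05,-0.32,0],[0.05,-0.3,0]]' --rotation '[[0,0,0],[0,0,0],[0,0,0],[0,0,0],[0,0,0]]' --hand '[0,0,0,0,0]'

```text
time: 8.28
tcp_pos: [507.0, -95.8, 148.8]
orientation: [[-0.0, 0.967, 0.254], [-0.0, 0.254, -0.967], [-1.0, -0.0, 0.0]]
force: [0.5, 1.3, -0.8]
grip_width: 11.4
```

Call:
drive_tool --dp '[[0,0,0],[-0.2,0.8,0],[0,0.5,0.5],[0,0,0.7],[0,0,0.7]]' --rotation '[[0,0,0],[0,0,0],[0,0,0],[0,0,0],[0,0,0]]' --hand '[0,0,0,0,0]'

```text
time: 8.7
tcp_pos: [500.4, -54.0, 206.2]
orientation: [[-0.001, 0.966, 0.257], [0.001, 0.257, -0.966], [-1.0, -0.001, -0.001]]
force: [0.8, -0.5, -0.7]
grip_width: 11.6
```

Call:
drive_tool --dp '[[-0.3,0,0],[-0.3,0,0],[-0.3,-0.2,0],[-0.3,-0.2,0],[-0.3,-0.2,0]]' --rotation '[[0,0,0.019],[0,0,0.019],[0,0,0.019],[0,0,0.019],[0,0,0.019]]' --hand '[0,0,0,0,0]'

```text
time: 9.12
tcp_pos: [455.5, -73.5, 205.9]
orientation: [[0.0, 0.652, 0.758], [-0.0, 0.758, -0.652], [-1.0, -0.0, 0.0]]
force: [0.6, 0.7, -0.4]
grip_width: 11.1
```

Call:
drive_tool --dp '[[-0.3,-0.3,0],[-0.2,-0.3,0],[0,-0.3,0],[0,-0.3,0],[0,-0.3,0]]' --rotation '[[0,0,0.019],[0,0,0.019],[0,0,0.019],[0,0,0.019],[0,0,0.019]]' --hand '[0,0,0,0,0]'

```text
time: 9.53
tcp_pos: [440.8, -118.9, 205.9]
orientation: [[0.0, 0.113, 0.994], [-0.0, 0.994, -0.113], [-1.0, -0.0, 0.0]]
force: [-0.2, 0.3, 0.0]
grip_width: 11.2
```

Call:
drive_tool --dp '[[0,-0.1,0],[0,0,0],[0,0,0]]' --rotation '[[0,0,0.019],[0,0,0],[0,0,0]]' --hand '[0,0,0]'

```text
time: 9.78
tcp_pos: [440.9, -121.4, 205.8]
orientation: [[-0.0, 0.004, 1.0], [0.0, 1.0, -0.004], [-1.0, 0.0, -0.0]]
force: [-0.4, -0.0, -0.2]
grip_width: 11.3
```

```bash
python3 - <<'E'
from h import *
B=lambda i:cv2.cvtColor(i,cv2.COLOR_RGB2BGR)
c=cp('wrist');w=B(bot.capture('wrist'));s=B(bot.capture('scene'))
print(bot.observe()['tcp_pos'])
cv2.imwrite('pics/p5.png',np.hstack([w[:,140:540],crop(s,200,100,200,200,2)]))
import pickle;pickle.dump(c,open('w5.pkl','wb'))
E
```

```text
[ 440.94459204 -120.99648633  205.84569567]
```

View pics/p5.png

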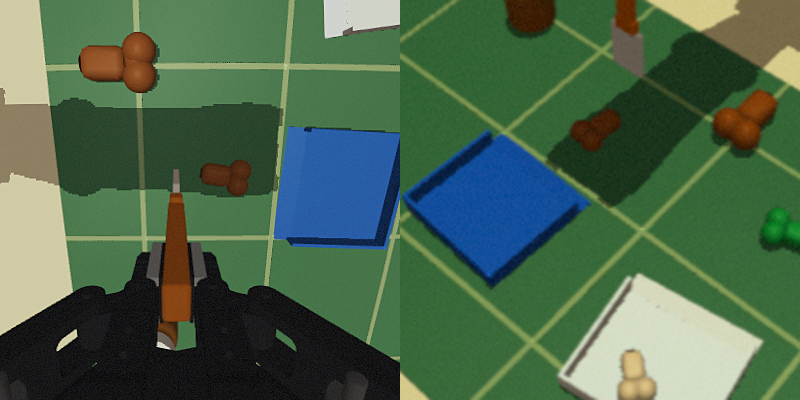

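```bash
python3 - <<'E'
from h import *
import pickle;c=pickle.load(open('w5.pkl','rb'))
print(onz(c,[(140+240,170),(140+238,185)],13),onz(c,[(341,173)],10))
print('tray ramp front corners',onz(c,[(140+288,127),(140+275,237)],2))
E
```

```text
[[ 514.12428473 -111.10195346   13.        ]
 [ 512.81323563 -128.69433996   13.        ]] [[ 469.92909842 -115.05975507   10.        ]]
tray ramp front corners [[ 568.56061289  -63.7729877     2.        ]
 [ 566.118604   -199.26619252    2.        ]]
```

Wrist view: the bone lies flat at yaw about -5°, lined up with the tray mouth. Its broken end is at crop (201,173) and its knuckles are at (240,178). I'll lower the blade and push along +x.

Call:
drive_tool --dp '[[0,0.1,-0.6],[0,0,-0.6],[0,0,-0.4],[0,0,-0.2],[0,0,0]]' --rotation '[[0,0,-0.008],[0,0,0],[0,0,0],[0,0,0],[0,0,0]]' --hand '[0,0,0,0,0]'

```text
time: 10.3
tcp_pos: [440.2, -117.9, 150.8]
orientation: [[-0.002, 0.051, 0.999], [0.001, 0.999, -0.051], [-1.0, 0.001, -0.002]]
force: [-1.1, 0.8, -0.3]
grip_width: 11.0
```

Call:
drive_tool --dp '[[0.2,-0.01,0],[0.3,-0.015,0],[0.3,-0.015,0],[0.3,-0.015,0],[0.3,-0.015,0]]' --rotation '[[0,0,0],[0,0,0],[0,0,0],[0,0,0],[0,0,0]]' --hand '[0,0,0,0,0]'

```text
time: 10.72
tcp_pos: [484.4, -120.6, 152.2]
orientation: [[0.001, 0.051, 0.999], [-0.0, 0.999, -0.051], [-1.0, -0.0, 0.001]]
force: [-0.2, -0.8, 0.2]
grip_width: 11.6
```

Call:
drive_tool --dp '[[0.3,-0.015,0],[0.3,-0.015,0],[0.3,-0.015,0],[0.3,-0.015,0],[0.3,-0.015,0]]' --rotation '[[0,0,0],[0,0,0],[0,0,0],[0,0,0],[0,0,0]]' --hand '[0,0,0,0,0]'

```text
time: 11.13
tcp_pos: [528.8, -122.8, 151.7]
orientation: [[-0.0, 0.05, 0.999], [0.0, 0.999, -0.05], [-1.0, 0.0, -0.0]]
force: [0.2, 0.2, -0.8]
grip_width: 11.8
```

```bash
python3 - <<'E'
from h import *
B=lambda i:cv2.cvtColor(i,cv2.COLOR_RGB2BGR)
c=cp('wrist');w=B(bot.capture('wrist'));s=B(bot.capture('scene'))
print(bot.observe()['tcp_pos'])
cv2.imwrite('pics/p6.png',np.hstack([w[:,140:540],crop(s,200,100,200,200,2)]))
import pickle;pickle.dump(c,open('w6.pkl','wb'))
E
```

```text
[ 529.70378556 -122.67749471  151.827706  ]
```

View pics/p6.png

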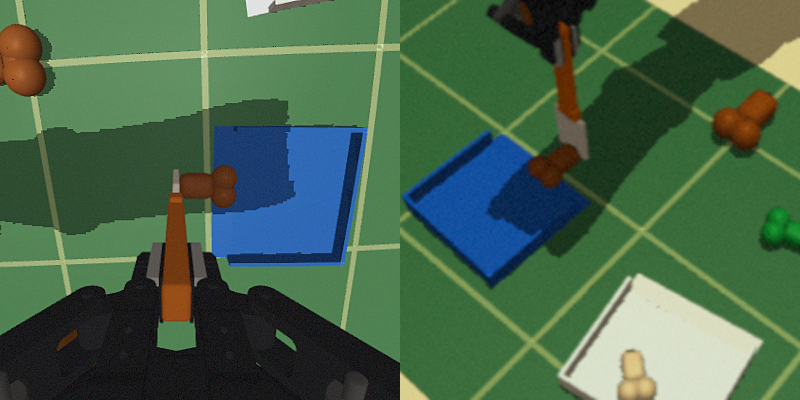

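The bone goes straight, with its knuckles already over the ramp. I'll push the remaining 83 mm or so, then back off and lift.

Call:
drive_tool --dp '[[0.3,-0.015,0],[0.3,-0.015,0],[0.3,-0.015,0],[0.3,-0.015,0],[0.3,-0.015,0]]' --rotation '[[0,0,0],[0,0,0],[0,0,0],[0,0,0],[0,0,0]]' --hand '[0,0,0,0,0]'

```text
time: 11.65
tcp_pos: [574.0, -125.1, 151.9]
orientation: [[0.0, 0.05, 0.999], [-0.0, 0.999, -0.05], [-1.0, -0.0, 0.0]]
force: [-1.6, -0.6, -0.3]
grip_width: 11.3
```

Call:
drive_tool --dp '[[0.3,-0.015,0],[0.3,-0.015,0],[0.3,-0.015,0],[0.3,-0.015,0],[0.15,0,0]]' --rotation '[[0,0,0],[0,0,0],[0,0,0],[0,0,0],[0,0,0]]' --hand '[0,0,0,0,0]'

```text
time: 12.07
tcp_pos: [614.9, -126.9, 151.8]
orientation: [[0.001, 0.05, 0.999], [0.0, 0.999, -0.05], [-1.0, 0.0, 0.001]]
force: [-0.1, -0.0, -0.1]
grip_width: 11.2
```

Call:
drive_tool --dp '[[0,0,0],[-0.5,0,0],[-0.7,0,0.5],[-0.7,0.5,0.8],[-0.7,0.8,0.8]]' --rotation '[[0,0,0],[0,0,0],[0,0,0],[0,0,0],[0,0,0]]' --hand '[0,0,0,0,0]'

```text
time: 12.48
tcp_pos: [533.7, -90.2, 214.5]
orientation: [[-0.002, 0.055, 0.998], [-0.001, 0.998, -0.055], [-1.0, -0.001, -0.002]]
force: [0.4, 0.1, -0.3]
grip_width: 11.3
```

Call:
drive_tool --dp '[[-0.7,0.9,0.8],[-0.7,0.9,0.8],[-0.5,0.9,0.5],[0,0,0],[0,0,0]]' --rotation '[[0,0,-0.01],[0,0,-0.01],[0,0,-0.01],[0,0,0],[0,0,0]]' --hand '[0,0,0,0,0]'

```text
time: 12.9
tcp_pos: [478.4, -5.5, 279.2]
orientation: [[0.003, 0.233, 0.972], [-0.001, 0.972, -0.233], [-1.0, -0.0, 0.003]]
force: [0.1, -0.5, -0.7]
grip_width: 11.3
```

```bash
python3 - <<'E'
from h import *
B=lambda i:cv2.cvtColor(i,cv2.COLOR_RGB2BGR)
t=B(bot.capture('top'));s=B(bot.capture('scene'))
o=bot.observe();print(o['tcp_pos'],o['orientation'][:,2])
cv2.imwrite('pics/p7.png',np.hstack([crop(t,340,90,100,100,4),crop(s,180,130,140,140,400/140)]))
E
```

```text
[478.56990625  -7.88188994 277.42132404] [ 9.71611070e-01 -2.36583750e-01  2.41880308e-04]
```

View pics/p7.png

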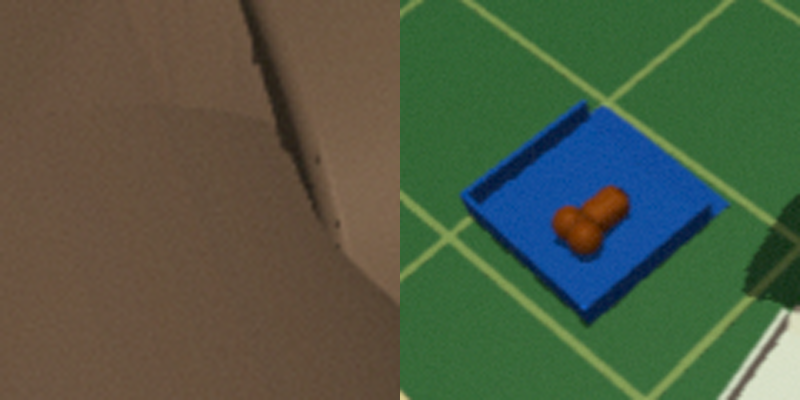

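The bone lies flat and fully on the blue floor: scene crop (555–630, 185–255), well inside the walls. Now I return to the pot, turning to the original grasp yaw.

Call:
drive_tool --dp '[[-0.18,0.84,0],[-0.18,0.84,0],[-0.18,0.84,0],[-0.18,0.84,0],[-0.18,0.84,0]]' --rotation '[[0,0,-0.0042],[0,0,-0.0042],[0,0,-0.0042],[0,0,-0.0042],[0,0,-0.0042]]' --hand '[0,0,0,0,0]'

```text
time: 13.42
tcp_pos: [451.7, 118.6, 276.6]
orientation: [[-0.002, 0.366, 0.931], [-0.0, 0.931, -0.366], [-1.0, -0.001, -0.002]]
force: [-0.2, 0.2, -0.1]
grip_width: 11.6
```

Call:
drive_tool --dp '[[-0.18,0.84,0],[-0.18,0.84,0],[-0.18,0.84,0],[-0.18,0.84,0],[-0.18,0.84,0]]' --rotation '[[0,0,-0.0042],[0,0,-0.0042],[0,0,-0.0042],[0,0,-0.0042],[0,0,-0.0042]]' --hand '[0,0,0,0,0]'

```text
time: 13.83
tcp_pos: [425.1, 244.8, 276.5]
orientation: [[-0.002, 0.485, 0.875], [-0.001, 0.875, -0.485], [-1.0, -0.002, -0.001]]
force: [0.1, -0.4, -0.9]
grip_width: 11.5
```

Call:
drive_tool --dp '[[-0.18,0.84,0],[-0.18,0.84,0],[0,0,0],[0,0,0]]' --rotation '[[0,0,-0.0042],[0,0,-0.0042],[0,0,0],[0,0,0]]' --hand '[0,0,0,0]'

```text
time: 14.17
tcp_pos: [413.9, 295.7, 276.4]
orientation: [[-0.002, 0.526, 0.851], [-0.0, 0.851, -0.526], [-1.0, -0.001, -0.002]]
force: [0.9, -1.0, -0.1]
grip_width: 11.2
```

```bash
python3 - <<'E'
from h import *
B=lambda i:cv2.cvtColor(i,cv2.COLOR_RGB2BGR)
w=B(bot.capture('wrist'));cv2.imwrite('pics/w8.png',w);cv2.imwrite('pics/scene8.png',B(bot.capture('scene')))
o=bot.observe();print(o['tcp_pos'],o['orientation'][:,2],o['force'])
for i in (cv2.imread('pics/p3w.png'),w):
    h=cv2.cvtColor(i,cv2.COLOR_BGR2HSV); m=cv2.inRange(h,(3,170,70),(14,255,255))
    for v in (205,225,240,280,310): x=np.where(m[v,285:345])[0]+285; print(v,(x.min(),x.max(),x.mean().round(1)) if len(x) else None,end=' ')
    y=np.where(m[180:340,316])[0]+180; print('col316',y.min(),y.max())
E
```

```text
[414.60821684 293.88006139 276.65226682] [ 8.48954055e-01 -5.28466487e-01 -4.29143532e-04] [-0.25380286  0.0562921  -0.904276  ]
205 (np.int64(309), np.int64(322), np.float64(315.5)) 225 (np.int64(307), np.int64(324), np.float64(315.5)) 240 (np.int64(306), np.int64(344), np.float64(325.0)) 280 (np.int64(303), np.int64(329), np.float64(315.6)) 310 (np.int64(302), np.int64(330), np.float64(316.0)) col316 193 320
205 (np.int64(309), np.int64(323), np.float64(316.0)) 225 (np.int64(307), np.int64(325), np.float64(316.2)) 240 (np.int64(306), np.int64(326), np.float64(316.0)) 280 (np.int64(303), np.int64(329), np.float64(316.0)) 310 (np.int64(302), np.int64(330), np.float64(316.0)) col316 193 320
```

No slip in the grip: the handle sits at the same pixels in the hand as after the lift. Lowering into the slot.

Call:
drive_tool --dp '[[-0.03,0.03,-0.5],[0,0,-0.5],[0,0,-0.4],[0,0,-0.4],[0,0,0]]' --rotation '[[0,0,0],[0,0,0],[0,0,0],[0,0,0],[0,0,0]]' --hand '[0,0,0,0,0]'

```text
time: 14.68
tcp_pos: [413.0, 293.4, 221.2]
orientation: [[-0.003, 0.53, 0.848], [-0.003, 0.848, -0.53], [-1.0, -0.004, -0.001]]
force: [-0.5, -0.5, -0.3]
grip_width: 11.4
```

Call:
drive_tool --dp '[[0,0,-0.4],[0,0,-0.4],[0,0,-0.4],[0,0,-0.3],[0,0,0]]' --rotation '[[0,0,0],[0,0,0],[0,0,0],[0,0,0],[0,0,0]]' --hand '[0,0,0,0,0]'

```text
time: 15.1
tcp_pos: [412.9, 294.7, 177.4]
orientation: [[-0.002, 0.529, 0.849], [-0.002, 0.849, -0.529], [-1.0, -0.002, -0.001]]
force: [0.5, 1.1, -0.0]
grip_width: 11.6
```

Call:
drive_tool --dp '[[0,0,-0.3],[0,0,-0.25],[0,0,-0.15],[0,0,-0.07],[0,0,0]]' --rotation '[[0,0,0],[0,0,0],[0,0,0],[0,0,0],[0,0,0]]' --hand '[0,0,0,0,0]'

```text
time: 15.52
tcp_pos: [412.7, 296.1, 155.2]
orientation: [[-0.001, 0.527, 0.85], [-0.0, 0.85, -0.527], [-1.0, -0.001, -0.0]]
force: [-0.1, -0.2, -0.9]
grip_width: 11.5
```

Call:
drive_tool --dp '[[0,0,-0.03],[0,0,0],[0,0,0]]' --rotation '[[0,0,0],[0,0,0],[0,0,0]]' --hand '[0,0,0]'

```text
time: 15.77
tcp_pos: [413.0, 296.5, 154.9]
orientation: [[0.0, 0.527, 0.85], [0.0, 0.85, -0.527], [-1.0, 0.0, 0.0]]
force: [-0.3, -0.9, -0.4]
grip_width: 11.3
```

Lower the last couple of mm until there is a light contact.

Call:
drive_tool --dp '[[0,0,-0.03],[0,0,-0.03],[0,0,-0.02],[0,0,0]]' --rotation '[[0,0,0],[0,0,0],[0,0,0],[0,0,0]]' --hand '[0,0,0,0]'

```text
time: 16.1
tcp_pos: [413.0, 296.4, 152.5]
orientation: [[0.0, 0.527, 0.85], [0.0, 0.85, -0.527], [-1.0, 0.0, 0.0]]
force: [-0.1, 0.4, 2.4]
grip_width: 11.1
```

Call:
drive_tool --dp '[[0,0,0],[0,0,0],[0,0,0],[0,0,0],[0,0,0]]' --rotation '[[0,0,0],[0,0,0],[0,0,0],[0,0,0],[0,0,0]]' --hand '[0.17,0.2,0.25,0.35,0.5]' --newtons 20

```text
time: 16.52
tcp_pos: [412.8, 296.3, 152.2]
orientation: [[-0.0, 0.527, 0.85], [-0.0, 0.85, -0.527], [-1.0, -0.0, 0.0]]
force: [-0.1, -0.1, -0.3]
grip_width: 40.6
```

Call:
drive_tool --dp '[[0,0,0],[0,0,0],[0,0,0],[0,0,0],[0,0,0]]' --rotation '[[0,0,0],[0,0,0],[0,0,0],[0,0,0],[0,0,0]]' --hand '[0.7,1,1,1,1]'

```text
time: 16.93
tcp_pos: [412.8, 296.3, 152.3]
orientation: [[0.0, 0.527, 0.85], [0.0, 0.85, -0.527], [-1.0, 0.0, 0.0]]
force: [-0.1, -0.5, -0.4]
grip_width: 85.7
```

Call:
drive_tool --dp '[[0,0,0.2],[0,0,0.5],[0,0,0.8],[0,0,0.9],[0,0,1]]' --rotation '[[0,0,0],[0,0,0],[0,0,0],[0,0,0],[0,0,0]]' --hand '[1,1,1,1,1]'

```text
time: 17.35
tcp_pos: [412.3, 296.0, 255.2]
orientation: [[-0.001, 0.527, 0.85], [-0.001, 0.85, -0.527], [-1.0, -0.001, -0.001]]
force: [-0.3, 0.8, -0.3]
grip_width: 85.5
```

Call:
drive_tool --dp '[[0,-0.5,0.5],[0,-1,0],[0,-1,0],[0,-0.5,0],[0,0,0]]' --rotation '[[0,0,0],[0,0,0],[0,0,0],[0,0,0],[0,0,0]]' --hand '[1,1,1,1,1]'

```text
time: 17.77
tcp_pos: [413.2, 202.6, 269.6]
orientation: [[0.001, 0.531, 0.847], [-0.002, 0.847, -0.531], [-1.0, -0.002, 0.002]]
force: [0.5, 0.1, 0.8]
grip_width: 85.5
```

```bash
python3 - <<'E'
from h import *
B=lambda i:cv2.cvtColor(i,cv2.COLOR_RGB2BGR)
w=B(bot.capture('wrist'));s=B(bot.capture('scene'))
o=bot.observe();print(o['time'],o['tcp_pos'],o['force'])
cv2.imwrite('pics/p9.png',np.hstack([w[:400,160:460],s[:,140:640]]))
E
```

```text
17.8667 [413.00838234 206.17863252 269.82639938] [0.3552375  0.94992565 0.44578085]
```

View pics/p9.png

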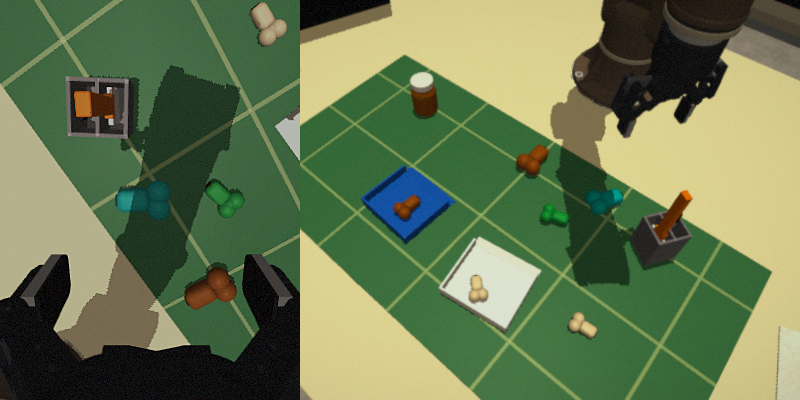

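```bash
python3 - <<'E'
from h import *
B=lambda i:cv2.cvtColor(i,cv2.COLOR_RGB2BGR)
c=cp('wrist');S=cp('scene');s=bot.capture('scene');w=bot.capture('wrist')
def top(i,box):
    x,y,X,Y=box;h=cv2.cvtColor(B(i)[y:Y,x:X],cv2.COLOR_BGR2HSV);m=cv2.inRange(h,(3,200,190),(16,255,255))
    n,l,st,ce=cv2.connectedComponentsWithStats(m);k=1+st[1:,4].argmax();return ce[k]+[x,y],st[k]
a,sa=top(w,(220,60,300,150));b,sb=top(s,(490,170,550,250));print(a,sa,b,sb)
p=tri(c,[a],S,[b]);print('top face',p)
print(proj(c,[[413,296.5,193],[413,296.5,82]]),proj(S,[[413,296.5,193]]))
th=np.radians(-33.9);d=p[0,:2]-[401,300.5];print('top in pot frame',np.array([[np.cos(th),np.sin(th)],[-np.sin(th),np.cos(th)]])@d)
o=bot.observe();print(o['time'],np.abs(o['qd']).max())
E
```

```text
[242.91666667 115.41666667] [22 50  3 11 12] [526.15686275 194.88235294] [31 21 11  9 51]
top face [[405.72307168 296.85571806 186.93132526   1.8867949 ]]
[[248.59642233 109.28542107]
 [271.0766179  109.67752589]] [[524.82403067 195.31557363]]
top in pot frame [ 5.95278795 -0.39052865]
17.9667 0.009236261865380615
```

```bash
python3 -c "
from station import bot
print(bot.sign_off())"
```

```text
the job is handed in; nothing more can be done
None
```

The job is done and handed in at about 18 s, well under the 72 s limit. I pulled the scraper from its slot and pushed the small brown bone sideways, then straight over the front ramp into the blue tray. I stood the scraper back in its own slot, blade down, let go and moved the arm clear.

**Last checks:**
- **Bone:** the last scene picture shows it lying flat on the tray floor, well inside the walls. I only ever touched it with the blade.
- **Scraper:** it stands in the +x slot, close to upright. In the scene view its handle top is within about 1.5 px of where an upright scraper would be.
- **Other objects:** the brush was still in its slot after the lift. In the last picture the jar and both pale bones look unmoved.
- **Forces:** the readings I saw stayed below about 7 N.

**Checks that failed or disagreed:**
- The top camera was blocked by the arm, so I checked the bone's final position from the scene camera only.
- An automatic fix on the scraper's top in the wrist picture picked up too few pixels because of shadow, and its result implied a slight lean. I set it aside and read the picture by eye: the handle was about 6 to 7 px from prediction, a roughly even shift that suggests a lean of about 1°.

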